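# Close the thickness gauge on the absorber disc

### The job

Two identical bench thickness gauges stand on the lab bench; one has a metal disc lying on its anvil, the other is empty. Grip the knurled ratchet knob at the very top of the gauge with the disc and turn it clockwise (seen from above) until the spindle has come down on the disc and the ratchet plainly slips, then let go, leaving the gauge closed. Do not touch the empty gauge.

Things in the scene. Friction and masses are not known exactly. Their poses are not given: they have to be found in the camera images.
- ratchet_knob (a point): Grip point on the ratchet knob of the gauge with the disc: on the knob's vertical axis, 168 mm above the bench; z up, turns with the knob. The knob is a round upright knurled steel cylinder, 25 mm in diameter, from 140 to 182 mm height, the top of the gauge. Grip it across its diameter from above, in any direction, but not the aluminium thimble (24 mm diameter), whose top is 4 mm under it.
- ratchet (a joint): Slip of the ratchet knob relative to the thimble, rad: 0 at the start, grows as the knob is turned clockwise (from above) while the thimble stands still. It slips at about 0.085 N m and stays where it is left; turning the knob back takes the thimble back.
- thimble (a joint): Angle of that gauge's thimble, rad, growing clockwise from above; starts at 0.3 to 0.8. Turning the knob takes it along (0.06 N m) and lowers the spindle 2.5 mm per rad; at about 1.2 rad the spindle meets the disc, the thimble stops (it may give 0.1 more) and the ratchet slips. So the knob turns 0.4 to 0.9 rad to close, then slips: 80 degrees in one grip is enough, more does no harm.
- disc: Plain aluminium disc, 60 mm in diameter, 10 mm thick, 76 g, lying loose on the dark steel anvil (28 mm in diameter, top 34 mm above the bench) of the gauge to be closed, under its spindle; origin at the centre of its underside. It marks the right gauge and must stay on the anvil.
- spare_gauge: The identical gauge with an empty anvil, not to be touched; origin on the bench under its knob's axis. Both gauges are fixed, 182 mm tall: olive base 130 x 80 x 14 mm (90 mm of it to -x of the axis, 40 mm to +x), column centred 60 mm to -x (towards the robot, turned up to 30 degrees), arm at 80 to 102 mm height; the throat opens to +x.
Things that resemble listed ones, but are neither listed nor needed, are in the scene too. Leave any orange or purple look-alike of the part that bears ratchet_knob alone. What is meant by the disc is not brown, and is the larger of those in its own colour.

How it is judged:
On the way, in this order (a step that is already met when the one before it is completed fails the run):
1. the spindle has come down on the disc (thimble beyond 1.1 rad) (value of joint thimble above 1.1 rad).
2. the ratchet has slipped by more than 0.15 rad (value of joint ratchet above 0.15 rad), for 0.1 s.
At the end, for the whole second after the job is handed in: The gauge is closed on the disc (thimble beyond 1.1 rad), its ratchet has slipped by more than 0.15 rad (9 degrees), and the disc still lies at rest on the anvil within 12 mm of the knob's axis (its underside more than 30 mm above the bench) (value of joint thimble above 1.1 rad and value of joint ratchet above 0.15 rad and horizontal distance between disc and ratchet_knob below 0.012 m and height (world z) of disc above 0.03 m and linear speed of disc below 0.02 m/s); the robot touches nothing.
It fails at once if the empty gauge is touched (more than 1 N) (contact force between spare_gauge and the fingers above 1 N or contact force between spare_gauge and the arm above 1 N).
It also fails if it takes over 35 s, if anything falls off the work surface, if the arm or the gripper's body presses on something with over 40 N, if the wrist force passes 120 N, or if a joint passes its speed limit or range.

### The arm

A 6-joint arm with a two-finger parallel gripper is mounted at the origin on the work surface. World frame = base frame: x ahead of the robot, y to its left, z up, the work surface at z = 0. Lengths are in m, angles in rad, forces in N, time in s.
With the tool pointing down it reaches from about 0.375 to 0.75 m from the base axis. Payload 9 kg.
Tool frame: the origin (TCP) lies at the very end of the fingers, on their centre line; the grasp point (between the pads) lies 19 mm behind it; z points along the fingers, y is the line along which they close (so a half turn about z gives the same grasp; the last joint's range is limited). The gripper opens to 85 mm and grips with 20 to 120 N. Pads are 22 mm wide; open, the fingers measure 114 mm over their backs; the gripper's body (76 mm by 85 mm) begins 54 mm behind the grasp point. The pads swing forward as they close: fully open they stand 13 mm farther back than shut.
Start: joints at [0.947, 0.104, 0.097, 1.564, 0, 1.353], TCP at [0.237, 0.551, 0.231] pointing down, gripper open.
Joint ranges: [-2.99, 2.99], [-0.84, 1.86], [-1.1, 1.16], [-1.84, 2.11], [-1.51, 1.56], [-3.14, 3.14]. Speed limits (rad/s): [2.22, 2.22, 2.57, 3.14, 3.14, 3.14].

### API

Orientations are given as a unit quaternion [w, x, y, z].
In Python, from plant import get_state, viewer, manip gives the robot as it stands.
- The arm moves only by the tool apply_moves, never from a script. Its argument "deltas" is a list of rows, each an object of numbers: "tx", "ty", "tz": the shift along the tool's x, y, z in cm; "yaw": the turn about the tool's z in degrees; "gripper": the gripper's target within -1 to 1 (shut at 1, half-way at 0, fully open at -1). In form: [{"tx": .., "ty": .., "tz": .., "yaw": .., "gripper": ..}, ...]. A call has 1 to 12 rows; each row shifts and turns the commanded pose from where the row before left it, along the tool's axes as they then stand; what a row does not reach is not made up. A row lasts 1/12 s, in which the tool goes at most 41.7 mm and 7.16 degrees, less where a joint would pass 70% of its speed; a pose out of reach is approached as far as the arm can. A call is refused whole if a number of a shift passes 4.17 or a number of a turn 7.16, either way. A call with a gripper value outside its range is refused whole. The fingers move at their own pace and stop on an object; "newtons" is the grip in N (left out, the last holds). Time passes only in rows, so rows that do not move let the fingers close. It gives the time, the measured TCP pose, the force, the opening and the grip force at its end, in the units of the state.
- get_state(): the state, without advancing time (a new reading comes with each control period).
- viewer.grab_frame(name): name is "scene" or "top" or "wrist"; returns (picture, depth): 400x640x3 uint8, red, green, blue; 400x640 float32, m along the optical axis (not along the pixel's ray), 0 where there is no reading.
- viewer.camera_info(name): a dict with "mtx" (3x3 intrinsics, pixels), "k1" (the pictures are not rectified: a ray, as slopes to the right and down, at radius r is drawn at 1 + k1 r^2 times it, then the intrinsics apply), "origin" and "attitude" of the camera in the world; the wrist camera has in their place "tool_from_camera" (4x4, takes a point from camera to tool coordinates, whose origin is the TCP and whose axes are the flange's). Camera axes: x right, y up, looking along -z (the intrinsics and any distortion apply to the point x, -y, -z); pixel columns grow to the right and rows downward; lengths in m; the calibration is good to about 2 mm. A picture is of the moment at which its call begins: read the wrist's pose just before it. camera_info takes no time and is no camera call.
- manip.hand_in(): hands the job in; it is judged then, once.
The state is a dict: "time_s": time; "qpos": joint angles; "joint_velocities": joint speeds; "effort": joint torques, N m; "position": TCP position; "ee_rot": TCP orientation; "wrist_force": force on the tool from outside, world axes, zero at the start; "wrist_torque": the same for the moment, N m; "grip_width": finger opening in m; "grasp_force": force on a finger pad.
Only numpy, scipy, OpenCV 4.12 (cv2) and the standard library are available. Lean on these libraries where they do the work, as an engineer would, in place of code of your own. Each camera call takes 0.05 s, during which the arm holds its last target. There are 200 camera calls.

## Working session

There is one attempt and no reset: what is moved stays moved. The work goes in short steps, Python scripts to look and compute and a tool call to move; the robot and the scene stay as the last step left them, time stands still between calls to the robot, and variables do not carry over. Pictures are saved under pics/ and viewed, at most 10 in all, crops included, and the job is handed in when it is done.

Besides the shell and the picture viewer there is one more tool, called after ">>>" by a JSON object that holds its "name" and its "arguments", one argument or row to a line. apply_moves: Moves the arm, as the interface text tells. Its arguments: {"type":"object","properties":{"deltas":{"type":"array","items":{"type":"object","properties":{"tx":{"type":"number"},"ty":{"type":"number"},"tz":{"type":"number"},"yaw":{"type":"number"},"gripper":{"type":"number"}}}},"newtons":{"type":"number"}},"required":["deltas"]}

```bash
mkdir -p pics
cat > h.py <<'E'
import numpy as np, cv2
from plant import get_state, viewer, manip
from scipy.spatial.transform import Rotation as R
def grab(n,f):
    s=get_state(); im,d=viewer.grab_frame(n); cv2.imwrite('pics/'+f+'.png',im[:,:,::-1]); np.savez('pics/'+f,im=im,d=d,p=s['position'],q=s['ee_rot']); return im,d
def cloud(n,d,p=None,q=None):
    c=viewer.camera_info(n); K=np.array(c['mtx']); v,u=np.mgrid[:400,:640].astype(float)
    k=c['k1']; pts=np.stack([u,v],-1).reshape(-1,1,2)
    r=cv2.undistortPoints(pts,K,np.array([k,0,0,0,0.])).reshape(400,640,2)
    P=np.stack([r[...,0]*d,-r[...,1]*d,-d],-1)
    if n=='wrist':
        T=np.array(c['tool_from_camera']); P=P@T[:3,:3].T+T[:3,3]
        return P@rot(q).T+p
    a=np.array(c['attitude']); M=rot(a) if a.size==4 else a
    return P@M.T+np.array(c['origin'])
def rot(q): return R.from_quat([q[1],q[2],q[3],q[0]]).as_matrix()
E
python3 - <<'E'
from h import *
for n in('scene','top'): 
    im,d=grab(n,n); print(viewer.camera_info(n))
print(get_state())
a=cv2.imread('pics/scene.png');b=cv2.imread('pics/top.png')
E
```

```text
{'mtx': array([[447.22131259,   0.        , 322.46707651],
       [  0.        , 447.22131259, 201.44830774],
       [  0.        ,   0.        ,   1.        ]]), 'k1': 0.02907358996466364, 'origin': array([ 1.1919308 , -0.53751561,  0.6861867 ]), 'attitude': array([0.79473327, 0.44023042, 0.1951802 , 0.36946029])}
{'mtx': array([[473.91714482,   0.        , 324.88416644],
       [  0.        , 473.91714482, 197.51613674],
       [  0.        ,   0.        ,   1.        ]]), 'k1': -0.003133007608353766, 'origin': array([0.34016991, 0.02972091, 1.03988897]), 'attitude': array([-0.69516941, -0.08051428,  0.0854267 ,  0.70919618])}
{'time_s': 0.1, 'qpos': array([9.47269847e-01, 1.04655989e-01, 9.65389088e-02, 1.56388088e+00,
       1.38158697e-05, 1.35308956e+00]), 'joint_velocities': array([ 9.84373881e-05, -4.15780707e-03,  2.23560652e-03,  2.25199628e-03,
        7.01063231e-04,  7.02333623e-04]), 'effort': array([ 5.67651907e-03, -5.58207750e+01,  5.04721248e+01,  1.29097837e-02,
       -2.95583914e-04,  1.74906012e-05]), 'position': array([0.23667875, 0.55102733, 0.230586  ]), 'ee_rot': array([-2.51633659e-04,  2.01520307e-01,  9.79484152e-01, -5.45627953e-04]), 'wrist_force': array([-0.66520848, -0.79410496,  0.18458068]), 'wrist_torque': array([ 0.01680791, -0.01403067,  0.03214829]), 'grasp_force': 0.0, 'grip_width': 0.08542309387020058}
```

View pics/scene.png

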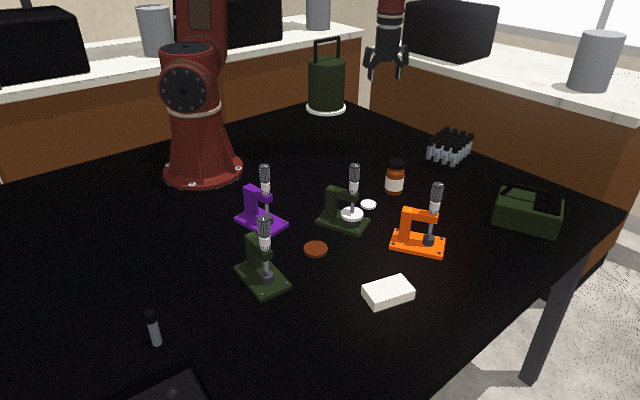

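View pics/top.png

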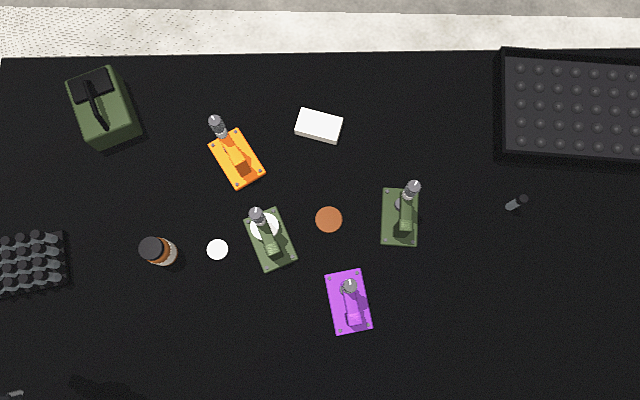

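Candidates in the scene view: the olive gauge with a silver disc has its knob at (354,170), top view (256,214). The empty olive gauge is at (264,228), top (414,186). The orange gauge is at (436,190), top (217,123), and the purple one at (265,172), top (348,287). The small white disc at scene (368,204) and the brown disc at (315,249) are decoys. I choose the olive gauge with the larger silver disc and check it in one crop.

Run:
```python
from h import *
a=cv2.imread('pics/scene.png')[150:245,300:410]; b=cv2.imread('pics/top.png')[190:285,220:330]
cv2.imwrite('pics/crop.png',cv2.resize(np.hstack([a,b]),None,fx=3.5,fy=3.5,interpolation=2))
for n,box in(('top',(190,260,220,300)),('top',(165,220,390,440)),('scene',(155,200,335,375)),('top',(100,150,195,240)),('top',(265,320,320,380))):
    P=cloud(n,np.load('pics/%s.npz'%n)['d']); r0,r1,c0,c1=box; Q=P[r0:r1,c0:c1].reshape(-1,3)
    T=Q[(Q[:,2]>.145)&(Q[:,2]<.2)]; t=T[T[:,2]>.177]
    print(n,box,len(T),T[:,2].max(),'all',T.min(0),T.max(0),'top',len(t),t.mean(0),(t.min(0)+t.max(0))/2,np.ptp(t,0))
P=cloud('top',np.load('pics/top.npz')['d'])[190:285,220:310].reshape(-1,3)
D=P[(abs(P[:,2]-.044)<.003)]; print('disc',len(D),D.min(0),D.max(0))
A=P[(abs(P[:,2]-.102)<.004)]; print('arm',A.mean(0),np.linalg.svd(A[:,:2]-A[:,:2].mean(0),full_matrices=0)[2][0])
```

```text
top (190, 260, 220, 300) 196 0.18566879483284748 all [0.50651587 0.13927006 0.14533032] [0.53062515 0.16446452 0.18566879] top 141 [0.51900339 0.15208182 0.18150455] [0.51912584 0.15235732 0.18144203] [0.02299862 0.02421441 0.00845352]
top (165, 220, 390, 440) 204 0.18495648731776548 all [ 0.55278304 -0.15836811  0.14575101] [ 0.57725253 -0.13233237  0.18495649] top 136 [ 0.56521865 -0.14454214  0.18147926] [ 0.56522937 -0.1450216   0.18102597] [0.02404631 0.02432119 0.00786104]
scene (155, 200, 335, 375) 183 0.1850135824196576 all [0.5051715  0.13732112 0.14532258] [0.53350445 0.16373175 0.18501358] top 57 [0.52061919 0.14955009 0.1816774 ] [0.51933798 0.15162471 0.18103992] [0.02833295 0.02421409 0.00794732]
top (100, 150, 195, 240) 218 0.18635857279377366 all [0.69112859 0.22070331 0.14569447] [0.71776938 0.24647534 0.18635857] top 127 [0.70359973 0.23333228 0.1816881 ] [0.70444899 0.23338627 0.18176055] [0.02664079 0.02349795 0.00919604]
top (265, 320, 320, 380) 172 0.18606527028920383 all [ 0.37223668 -0.03114886  0.14753026] [ 0.39686228 -0.00654789  0.18606527] top 159 [ 0.38475427 -0.01926257  0.18147382] [ 0.38454948 -0.01931086  0.18153938] [0.0246256  0.02367599 0.00905178]
disc 253 [0.44828282 0.11273468 0.04102781] [0.54746713 0.18125334 0.046975  ]
arm [0.4810302  0.13639303 0.10168539] [-0.92732977 -0.37424525]
```

View pics/crop.png

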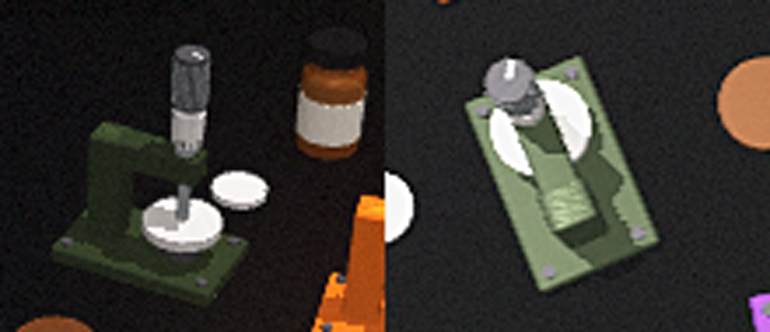

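The crop shows the silver disc on the anvil of the olive gauge, under its spindle, with the knob on top. Both cameras put the knob's axis at (0.519, 0.152) and its top at about 0.182, as it should be.

>>> {"name": "apply_moves", "arguments": {
  "deltas": [
    {"tx": -2.98,"ty": -1.82,"gripper": -1},
    {"tx": -2.98,"ty": -1.82},
    {"tx": -2.98,"ty": -1.82},
    {"tx": -2.98,"ty": -1.82},
    {"tx": -2.98,"ty": -1.82},
    {"tx": -2.98,"ty": -1.82},
    {"tx": -2.98,"ty": -1.82},
    {"tx": -2.98,"ty": -1.82},
    {"tx": -2.98,"ty": -1.82},
    {"tx": -2.98,"ty": -1.82},
    {"tx": -2.98,"ty": -1.82},
    {"tx": -2.98,"ty": -1.82}
  ]
}}

```text
invalid input
```

>>> {"name": "apply_moves", "arguments": {
  "deltas": [
    {"tx": -2.98,"ty": -1.82},
    {"tx": -2.98,"ty": -1.82},
    {"yaw": -7},
    {"yaw": -7},
    {"yaw": -7},
    {"yaw": -7},
    {"yaw": -7},
    {"yaw": -7},
    {"yaw": -7},
    {"yaw": -7},
    {},
    {}
  ]
}}

```text
invalid input
```

Run:
```python
from h import *
im,d=grab('wrist','w1'); f=np.load('pics/w1.npz'); p,q=f['p'],f['q']; M=rot(q)
s=get_state(); print(p,s['qpos'].round(3)); P=cloud('wrist',d,p,q).reshape(-1,3)
T=P[(abs(P[:,2]-.18)<.02)&(np.hypot(P[:,0]-.519,P[:,1]-.152)<.03)]; print(len(T),T.max(0) if len(T) else 0)
if len(T):
    t=T[T[:,2]>.176]; c=(t.min(0)+t.max(0))/2; print(t.mean(0),c,np.ptp(t,0))
for c in ([.519,.152,.149],): print('tool delta cm',100*M.T@(np.array(c)-p))
```

```text
[0.23667875 0.55102733 0.230586  ] [0.947 0.105 0.097 1.564 0.    1.353]
0 0
tool delta cm [-41.69379937 -25.50698461   8.17707231]
```

View pics/w1.png

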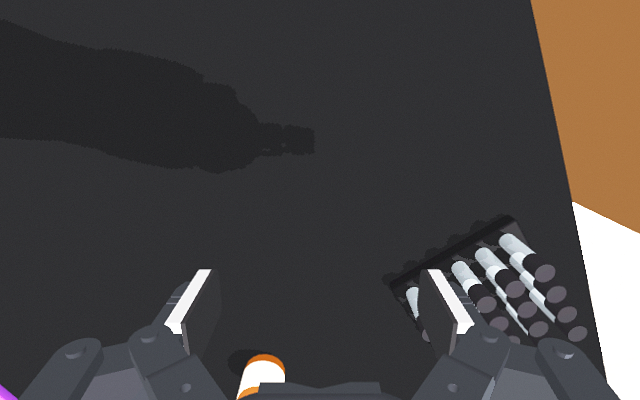

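The arm has not moved. The wrist picture shows only the open fingers at the start pose, with the tube rack at (490,280) and the bottle at (262,370). The call was probably refused because each row needs all five fields, so I fill them all in.

>>> {"name": "apply_moves", "arguments": {
  "deltas": [
    {"tx": -2.98,"ty": -1.82,"tz": 0,"yaw": 0,"gripper": -1},
    {"tx": -2.98,"ty": -1.82,"tz": 0,"yaw": 0,"gripper": -1},
    {"tx": -2.98,"ty": -1.82,"tz": 0,"yaw": 0,"gripper": -1},
    {"tx": -2.98,"ty": -1.82,"tz": 0,"yaw": 0,"gripper": -1},
    {"tx": -2.98,"ty": -1.82,"tz": 0,"yaw": 0,"gripper": -1},
    {"tx": -2.98,"ty": -1.82,"tz": 0,"yaw": 0,"gripper": -1},
    {"tx": -2.98,"ty": -1.82,"tz": 0,"yaw": 0,"gripper": -1},
    {"tx": -2.98,"ty": -1.82,"tz": 0,"yaw": 0,"gripper": -1},
    {"tx": -2.98,"ty": -1.82,"tz": 0,"yaw": 0,"gripper": -1},
    {"tx": -2.98,"ty": -1.82,"tz": 0,"yaw": 0,"gripper": -1},
    {"tx": -2.98,"ty": -1.82,"tz": 0,"yaw": 0,"gripper": -1},
    {"tx": -2.98,"ty": -1.82,"tz": 0,"yaw": 0,"gripper": -1}
  ]
}}

```text
time_s: 1.15
position: [0.4798, 0.2079, 0.2312]
ee_rot: [-0.0, 0.202, 0.979, 0.0]
wrist_force: [0.8, 0.8, -0.8]
grip_width: 0.0855
grasp_force: 0.0
```

>>> {"name": "apply_moves", "arguments": {
  "deltas": [
    {"tx": -2.98,"ty": -1.82,"tz": 0,"yaw": 0,"gripper": -1},
    {"tx": -2.98,"ty": -1.82,"tz": 0,"yaw": 0,"gripper": -1},
    {"tx": 0,"ty": 0,"tz": 0,"yaw": -7,"gripper": -1},
    {"tx": 0,"ty": 0,"tz": 0,"yaw": -7,"gripper": -1},
    {"tx": 0,"ty": 0,"tz": 0,"yaw": -7,"gripper": -1},
    {"tx": 0,"ty": 0,"tz": 0,"yaw": -7,"gripper": -1},
    {"tx": 0,"ty": 0,"tz": 0,"yaw": -7,"gripper": -1},
    {"tx": 0,"ty": 0,"tz": 0,"yaw": -7,"gripper": -1},
    {"tx": 0,"ty": 0,"tz": 0,"yaw": -7,"gripper": -1},
    {"tx": 0,"ty": 0,"tz": 0,"yaw": -7,"gripper": -1},
    {"tx": 0,"ty": 0,"tz": 0,"yaw": 0,"gripper": -1},
    {"tx": 0,"ty": 0,"tz": 0,"yaw": 0,"gripper": -1}
  ]
}}

```text
time_s: 2.15
position: [0.5195, 0.1525, 0.2311]
ee_rot: [-0.0, -0.28, 0.96, 0.0]
wrist_force: [-0.2, 0.5, 0.7]
grip_width: 0.0856
grasp_force: 0.0
```

Run:
```python
from h import *
im,d=grab('wrist','w2'); f=np.load('pics/w2.npz'); p,q=f['p'],f['q']; M=rot(q)
s=get_state(); print(p,s['qpos'].round(3)); P=cloud('wrist',d,p,q).reshape(-1,3)
T=P[(abs(P[:,2]-.18)<.02)&(np.hypot(P[:,0]-.519,P[:,1]-.152)<.03)]; print(len(T),T.max(0) if len(T) else 0)
if len(T):
    t=T[T[:,2]>.176]; c=(t.min(0)+t.max(0))/2; print(t.mean(0),c,np.ptp(t,0))
for c in ([.519,.152,.149],): print('tool delta cm',100*M.T@(np.array(c)-p))
```

```text
[0.51948132 0.15248833 0.23108256] [ 0.044 -0.075 -0.083  1.562  0.    -0.523]
1664 [0.53067724 0.16427246 0.18539569]
[0.51754384 0.1512498  0.18248142] [0.51834459 0.15178152 0.1807323 ] [0.0246653  0.02498188 0.00932677]
tool delta cm [ 0.06461473 -0.0174398   8.20826921]
```

View pics/w2.png

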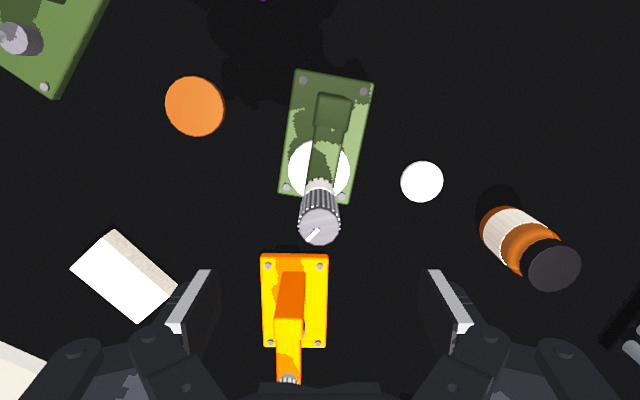

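The wrist view shows the knob's top at (319,227), centred between the pads. It measures (0.518, 0.152, 0.181), which agrees. I go down and close.

>>> {"name": "apply_moves", "arguments": {
  "deltas": [
    {"tx": 0,"ty": 0,"tz": 1.35,"yaw": 0,"gripper": -1},
    {"tx": 0,"ty": 0,"tz": 1.35,"yaw": 0,"gripper": -1},
    {"tx": 0,"ty": 0,"tz": 1.35,"yaw": 0,"gripper": -1},
    {"tx": 0,"ty": 0,"tz": 1.35,"yaw": 0,"gripper": -1},
    {"tx": 0,"ty": 0,"tz": 1.35,"yaw": 0,"gripper": -1},
    {"tx": 0,"ty": 0,"tz": 1.35,"yaw": 0,"gripper": -1},
    {"tx": 0,"ty": 0,"tz": 0,"yaw": 0,"gripper": -1},
    {"tx": 0,"ty": 0,"tz": 0,"yaw": 0,"gripper": -1}
  ],
  "newtons": 40
}}

```text
time_s: 2.87
position: [0.519, 0.1525, 0.1494]
ee_rot: [-0.001, -0.282, 0.959, 0.0]
wrist_force: [0.7, 0.8, 0.9]
grip_width: 0.0856
grasp_force: 0.0
```

>>> {"name": "apply_moves", "arguments": {
  "deltas": [
    {"tx": 0,"ty": 0,"tz": 0,"yaw": 0,"gripper": 1},
    {"tx": 0,"ty": 0,"tz": 0,"yaw": 0,"gripper": 1},
    {"tx": 0,"ty": 0,"tz": 0,"yaw": 0,"gripper": 1},
    {"tx": 0,"ty": 0,"tz": 0,"yaw": 0,"gripper": 1},
    {"tx": 0,"ty": 0,"tz": 0,"yaw": 0,"gripper": 1},
    {"tx": 0,"ty": 0,"tz": 0,"yaw": 0,"gripper": 1},
    {"tx": 0,"ty": 0,"tz": 0,"yaw": 0,"gripper": 1},
    {"tx": 0,"ty": 0,"tz": 0,"yaw": 0,"gripper": 1},
    {"tx": 0,"ty": 0,"tz": 0,"yaw": 0,"gripper": 1},
    {"tx": 0,"ty": 0,"tz": 0,"yaw": 0,"gripper": 1},
    {"tx": 0,"ty": 0,"tz": 0,"yaw": 0,"gripper": 1},
    {"tx": 0,"ty": 0,"tz": 0,"yaw": 0,"gripper": 1}
  ],
  "newtons": 40
}}

```text
time_s: 3.87
position: [0.5199, 0.1526, 0.1508]
ee_rot: [0.0, -0.282, 0.959, -0.0]
wrist_force: [-1.4, 0.3, 5.1]
grip_width: 0.0242
grasp_force: 39.2
```

>>> {"name": "apply_moves", "arguments": {
  "deltas": [
    {"tx": 0,"ty": 0,"tz": 0,"yaw": 5,"gripper": 1},
    {"tx": 0,"ty": 0,"tz": 0,"yaw": 5,"gripper": 1},
    {"tx": 0,"ty": 0,"tz": 0,"yaw": 5,"gripper": 1},
    {"tx": 0,"ty": 0,"tz": 0,"yaw": 5,"gripper": 1},
    {"tx": 0,"ty": 0,"tz": 0,"yaw": 5,"gripper": 1},
    {"tx": 0,"ty": 0,"tz": 0,"yaw": 5,"gripper": 1},
    {"tx": 0,"ty": 0,"tz": 0,"yaw": 5,"gripper": 1},
    {"tx": 0,"ty": 0,"tz": 0,"yaw": 5,"gripper": 1},
    {"tx": 0,"ty": 0,"tz": 0,"yaw": 5,"gripper": 1},
    {"tx": 0,"ty": 0,"tz": 0,"yaw": 5,"gripper": 1},
    {"tx": 0,"ty": 0,"tz": 0,"yaw": 5,"gripper": 1},
    {"tx": 0,"ty": 0,"tz": 0,"yaw": 5,"gripper": 1}
  ]
}}

```text
time_s: 4.87
position: [0.5199, 0.1514, 0.1508]
ee_rot: [0.001, 0.238, 0.971, -0.001]
wrist_force: [-1.5, -5.6, 6.5]
grip_width: 0.0239
grasp_force: 39.4
```

```bash
python3 -c "
from h import *
s=get_state();print(s['wrist_torque'],s['wrist_force'],s['qpos'],s['grasp_force'])"
```

```text
[-1.36570384  0.29880292  0.13819098] [-1.54037331 -5.58450599  6.49100026] [ 0.04306609 -0.07510808 -0.22935411  1.41587451 -0.00235616  0.52361485] 39.36891496181488
```

>>> {"name": "apply_moves", "arguments": {
  "deltas": [
    {"tx": 0,"ty": 0,"tz": 0,"yaw": 5,"gripper": 1},
    {"tx": 0,"ty": 0,"tz": 0,"yaw": 5,"gripper": 1},
    {"tx": 0,"ty": 0,"tz": 0,"yaw": 5,"gripper": 1},
    {"tx": 0,"ty": 0,"tz": 0,"yaw": 5,"gripper": 1},
    {"tx": 0,"ty": 0,"tz": 0,"yaw": 5,"gripper": 1},
    {"tx": 0,"ty": 0,"tz": 0,"yaw": 5,"gripper": 1},
    {"tx": 0,"ty": 0,"tz": 0,"yaw": 5,"gripper": 1},
    {"tx": 0,"ty": 0,"tz": 0,"yaw": 5,"gripper": 1},
    {"tx": 0,"ty": 0,"tz": 0,"yaw": 5,"gripper": 1},
    {"tx": 0,"ty": 0,"tz": 0,"yaw": 5,"gripper": 1},
    {"tx": 0,"ty": 0,"tz": 0,"yaw": 5,"gripper": 1},
    {"tx": 0,"ty": 0,"tz": 0,"yaw": 5,"gripper": 1}
  ]
}}

```text
time_s: 5.87
position: [0.519, 0.1509, 0.1508]
ee_rot: [0.001, 0.692, 0.722, -0.002]
wrist_force: [-6.2, -9.7, 8.8]
grip_width: 0.0238
grasp_force: 39.7
```

Run:
```python
from h import *
s=get_state();print(s['wrist_torque'],s['wrist_force'],s['qpos'],s['grasp_force'])
grab('scene','s2'); a=cv2.imread('pics/s2.png')[140:240,290:410]; cv2.imwrite('pics/c2.png',cv2.resize(a,None,fx=5,fy=5,interpolation=2))
```

```text
[-1.9393211   1.54327596  0.0696012 ] [-6.19340989 -9.7409863   8.79558195] [ 0.04281498 -0.07532896 -0.22965041  1.41789262 -0.00346037  1.57078352] 39.70941960811615
```

View pics/c2.png

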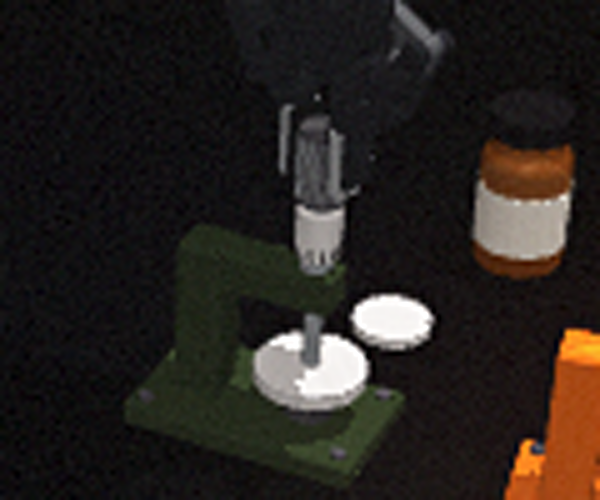

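After 120° of turning, the crop shows the spindle at (312,345) down on the disc at (312,370), with the disc still on the anvil. I turn a little further, release, rise, and check the knob's mark against the one in w2.

>>> {"name": "apply_moves", "arguments": {
  "deltas": [
    {"tx": 0,"ty": 0,"tz": 0,"yaw": 5,"gripper": 1},
    {"tx": 0,"ty": 0,"tz": 0,"yaw": 5,"gripper": 1},
    {"tx": 0,"ty": 0,"tz": 0,"yaw": 5,"gripper": 1},
    {"tx": 0,"ty": 0,"tz": 0,"yaw": 5,"gripper": 1},
    {"tx": 0,"ty": 0,"tz": 0,"yaw": 0,"gripper": 1},
    {"tx": 0,"ty": 0,"tz": 0,"yaw": 0,"gripper": -1},
    {"tx": 0,"ty": 0,"tz": 0,"yaw": 0,"gripper": -1},
    {"tx": 0,"ty": 0,"tz": 0,"yaw": 0,"gripper": -1},
    {"tx": 0,"ty": 0,"tz": 0,"yaw": 0,"gripper": -1},
    {"tx": 0,"ty": 0,"tz": 0,"yaw": 0,"gripper": -1},
    {"tx": 0,"ty": 0,"tz": 0,"yaw": 0,"gripper": -1},
    {"tx": 0,"ty": 0,"tz": 0,"yaw": 0,"gripper": -1}
  ]
}}

```text
time_s: 6.92
position: [0.5196, 0.1526, 0.1502]
ee_rot: [-0.0, 0.805, 0.593, 0.0]
wrist_force: [-0.4, 0.2, 0.2]
grip_width: 0.0855
grasp_force: 0.0
```

>>> {"name": "apply_moves", "arguments": {
  "deltas": [
    {"tx": 0,"ty": 0,"tz": 0,"yaw": 0,"gripper": -1},
    {"tx": 0,"ty": 0,"tz": 0,"yaw": 0,"gripper": -1},
    {"tx": 0,"ty": 0,"tz": -1.5,"yaw": 0,"gripper": -1},
    {"tx": 0,"ty": 0,"tz": -1.5,"yaw": 0,"gripper": -1},
    {"tx": 0,"ty": 0,"tz": -1.5,"yaw": 0,"gripper": -1},
    {"tx": 0,"ty": 0,"tz": -1.5,"yaw": 0,"gripper": -1},
    {"tx": 0,"ty": 0,"tz": -1.5,"yaw": 0,"gripper": -1},
    {"tx": 0,"ty": 0,"tz": -1.5,"yaw": 0,"gripper": -1},
    {"tx": 0,"ty": 0,"tz": 0,"yaw": 0,"gripper": -1},
    {"tx": 0,"ty": 0,"tz": 0,"yaw": 0,"gripper": -1}
  ]
}}

```text
time_s: 7.75
position: [0.5201, 0.1525, 0.2408]
ee_rot: [0.0, 0.805, 0.593, 0.001]
wrist_force: [1.0, -0.5, -0.9]
grip_width: 0.0852
grasp_force: 0.0
```

Run:
```python
from h import *
grab('wrist','w3'); grab('scene','s3')
def knob(f):  # knob top ortho-resampled in world axes, x up, y left
    z=np.load('pics/%s.npz'%f); P=cloud('wrist',z['d'],z['p'],z['q']); m=(P[...,2]>.178)&(P[...,2]<.186)&(np.hypot(P[...,0]-.519,P[...,1]-.152)<.02)
    g=z['im'].mean(-1); c=P[m].mean(0); b=m&(g>225); D=P[b]-c; e=np.linalg.svd(D[:,:2]-D[:,:2].mean(0),full_matrices=0)[2][0] if b.sum()>3 else 0
    print(f,m.sum(),b.sum(),np.percentile(g[m],[5,50,95]),'offset',D.mean(0),'angle',np.degrees(np.arctan2(*D.mean(0)[1::-1])),'axis',e)
    v,u=np.where(m); cv,cu=int(v.mean()),int(u.mean()); return cv2.resize(z['im'][cv-30:cv+30,cu-30:cu+30,::-1],(380,380),interpolation=2)
i=[knob('w2'),knob('w3')]
i=np.hstack(i); b=[cv2.resize(cv2.imread('pics/%s.png'%s)[155:230,315:390],(380,200),interpolation=2) for s in('scene','s3')]
cv2.imwrite('pics/c3.png',np.vstack([i,np.hstack(b)]))
```

```text
w2 1309 94 [ 94.06666667 202.         255.        ] offset [ 4.86259530e-03 -6.18643773e-04 -5.94972090e-05] angle -7.250504612691553 axis [ 0.98581738 -0.16782163]
w3 1204 65 [ 83.43333333 149.         238.58333333] offset [-0.00486502 -0.00293339  0.00026425] angle -148.91193615071958 axis [-0.5308385 -0.847473 ]
```

View pics/c3.png

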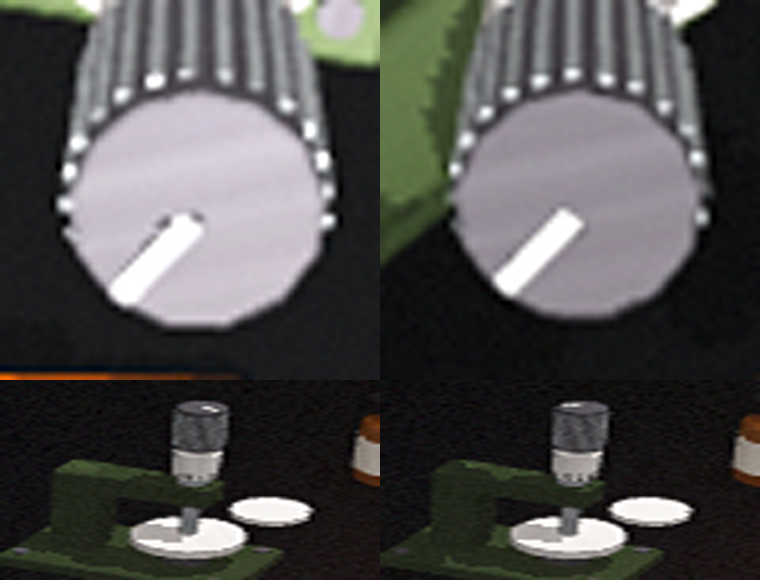

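In both wrist crops the white mark lies at the same place in the tool frame (lower left). So the knob turned the full 140° (2.4 rad) with the tool: at most 1.0 rad to close, and at least 1.4 rad of ratchet slip. The disc is unmoved on the anvil and the gripper is clear.

```bash
python3 -c "
from plant import manip
print(manip.hand_in())"
```

```text
the job is handed in; nothing more can be done
None
```

The job is handed in: I turned the knob of the gauge with the disc about 140° clockwise, so by the given angles the spindle closed on the disc and the ratchet slipped about 1.4 rad or more; I then let go with the disc still on the anvil and the empty gauge untouched (the hand-in returned no verdict).

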